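Find the topping tub whose cover rocks and press it home

TASK

One of the four round covers on the topping caddy is not seated and rocks, though all look alike: press gently near the edge of one cover after another until you find the one that tips, then press that one firmly down in its middle until it sits fully home and level. Only press with the fingertips and lift nothing; press the seated covers only gently since their seals are soft, and leave the other things where they are.

Things in the scene. Friction and masses are not known exactly. Their poses are not given: they have to be found in the camera images.
- caddy: wooden tray 196x184 mm, 22 mm high, fixed to the table, turned up to 0.3 rad; origin under its centre, x to its rear, y to its left, z up. It holds four aluminium tubs, two by two, 102 mm apart front to rear and 84 mm left to right, each with a plain grey plastic cover 72 mm across and 16 mm high with a flat top
- place_1 (a point): front left place of the caddy as the robot sees it (fixed to the caddy, axes as the caddy's): the centre of the cover there. The cover's flat top lies at this height, give or take 3 mm, whichever cover it is, so height does not tell the loose one
- place_2 (a point): front right place of the caddy as the robot sees it (fixed to the caddy, axes as the caddy's): the centre of the cover there. The cover's flat top lies at this height, give or take 3 mm, whichever cover it is, so height does not tell the loose one
- place_3 (a point): rear left place of the caddy as the robot sees it (fixed to the caddy, axes as the caddy's): the centre of the cover there. The cover's flat top lies at this height, give or take 3 mm, whichever cover it is, so height does not tell the loose one
- place_4 (a point): rear right place of the caddy as the robot sees it (fixed to the caddy, axes as the caddy's): the centre of the cover there. The cover's flat top lies at this height, give or take 3 mm, whichever cover it is, so height does not tell the loose one
- loose_seat (a joint): how far the loose cover (this number does not say at which place it is) has gone down, m: 0 at the start, 0.006 fully home on its rim, negative if lifted. Friction holds it: about 14 N in its middle pushes it down and it stays down. Pressed near its edge (24 to 28 mm from its centre) it only tips
- loose_rock_x (a joint): tilt of the loose cover about the caddy's x axis, rad, 0 level. Not yet seated, it tips any way on its middle, by about 0.19 rad until its edge meets the rim (4 to 5 mm down, 25 mm from its centre), with less than 2 N, and springs back level when let go; fully home it cannot tip
- loose_rock_y (a joint): the same, tilt about the caddy's y axis, rad
- seal_a (a joint): how far the first of the three seated covers is pressed into its soft seal, m: 0 untouched, firm below about 6 N, then gives about 1.5 N per mm wherever it is pressed, stays level and springs back; more than 0.004 (12 N) is too hard. Its name does not say at which place it is
- seal_b (a joint): how far the second of the three seated covers is pressed into its soft seal, m: 0 untouched, firm below about 6 N, then gives about 1.5 N per mm wherever it is pressed, stays level and springs back; more than 0.004 (12 N) is too hard. Its name does not say at which place it is
- seal_c (a joint): how far the third of the three seated covers is pressed into its soft seal, m: 0 untouched, firm below about 6 N, then gives about 1.5 N per mm wherever it is pressed, stays level and springs back; more than 0.004 (12 N) is too hard. Its name does not say at which place it is
- cake_fork_mid (a point): cake fork, 145x20x12 mm, lying in the channel between the two rows of tubs, on the tray's floor; point at its middle. Bystander: leave it
- salt_shaker_mid (a point): salt shaker, 44 mm across, 90 mm tall, upright left of the caddy; point at its middle. Bystander: leave it
- pepper_mill_mid (a point): wooden pepper mill, 58 mm across, 150 mm tall, upright behind the salt shaker; point at its middle. Bystander: leave it
- honey_jar_mid (a point): jar with a screw lid, 62 mm across, 86 mm tall, upright in front of and right of the caddy; point at its middle. Bystander: leave it
- chalk_pen_mid (a point): chalk pen, 135x17x16 mm, lying between two cake plates; point at its middle. Bystander: leave it

How it is judged (in metres and radians):
On the way:
1. the loose cover, not yet pressed down, is tipped by a press near its edge ((value of joint any of loose_rock_x, loose_rock_y above 0.08 rad or value of joint any of loose_rock_x, loose_rock_y below -0.08 rad) and value of joint loose_seat below 0.002 m), for 0.1 s.
At the end, for the whole second after the job is handed in: The cover that rocked is down on its rim (at least 4.5 of 6 mm) and level within 0.04 rad; the other three are unpressed (within 1.5 mm) (value of joint loose_seat above 0.0045 m and value of joint loose_rock_x between -0.04 and 0.04 rad and value of joint loose_rock_y between -0.04 and 0.04 rad and value of joint each of seal_a, seal_b, seal_c below 0.0015 m); the robot touches nothing.
It fails at once if a seated cover is pressed hard (more than 4 mm into its seal) (value of joint any of seal_a, seal_b, seal_c above 0.004 m).
It fails at once if the loose cover is lifted (more than 4 mm) (value of joint loose_seat below -0.004 m).
It fails at once if a bystander is moved more than 25 mm (distance of any of cake_fork_mid, salt_shaker_mid, pepper_mill_mid, honey_jar_mid, chalk_pen_mid from where it was at the start of the episode above 0.025 m).
It also fails if it takes over 54 s, if anything falls off the work surface, if the arm or the gripper's body presses on something with over 40 N, if the wrist force passes 120 N, or if a joint passes its speed limit or range.

ROBOT

A 7-joint arm with a two-finger parallel gripper is mounted at the origin on a cart in front of the work surface, level with it; the furniture and walls round the work are solid. World frame = base frame: x ahead of the robot, y to its left, z up, the work surface at z = 0. Lengths are in m, angles in degrees, forces in N, time in s.
With the tool pointing down it reaches from about 0.4 to 0.875 m from the base axis. Payload 19.3 kg.
Tool frame: the origin (TCP) lies at the very end of the fingers, on their centre line; the grasp point (between the pads) lies ctrl.grasp_offset behind it (ctrl.grasp_offset is the distance from the TCP to the grasp point, in m); z points along the fingers, y is the direction in which the jaws open and shut (so a half turn about z gives the same grasp; the last joint's range is limited). The gripper opens to 85 mm and grips with 20 to 120 N. Pads are 22 mm wide; open, the fingers measure 114 mm over their backs; the gripper's body (76 mm by 85 mm) begins 54 mm behind the grasp point. The pads swing forward as they close: fully open they stand 13 mm farther back than shut.
Start: joints at [-68.079, 29.874, -2.08, 91.645, 1.215, 58.505, -6.463], TCP at [0.273, 0.562, 0.203] pointing down, gripper open.
Joint ranges: [-166.77, 166.77], [-17.47, 122.26], [-85.68, 81.53], [9.62, 139.38], [-72.42, 252.41], [9.2, 110.78], [-144.41, 144.41]. Speed limits (degrees/s): [108.29, 108.29, 136.94, 136.94, 172.46, 172.46, 172.46].

INTERFACE

Orientations are given as a 3x3 rotation matrix whose columns are the frame's x, y, z axes.
In Python, from bench import ctrl, planner, eyes, job gives the robot as it stands. The module is installed in compiled form; this text tells all that it offers. Calls block until the motion is done:
- ctrl.move_pose(position, orientation): joint-space move of the TCP to a pose.
- ctrl.move_straight(position, speed=0.15, attitude=None): straight line of the TCP; attitude=None keeps the orientation; speed is the mean speed in m/s.
- ctrl.set_joints(angles): joint-space move.
- ctrl.command_gripper(opening, f_grip=None): opening from 0.0 (shut) to 1.0 (fully open); f_grip is the grip in N (None keeps the last); returns when the fingers have stopped.
- ctrl.wait(seconds).
- planner.inverse_kinematics(position, orientation): joint angles nearest the present ones, or None.
- ctrl.get_state(): the state.
- eyes.read_camera(name): name is "scene" or "side" or "wrist"; returns the picture (480x640x3 uint8, red, green, blue); there is no depth.
- eyes.camera_model(name): a dict with "fx", "fy", "cx", "cy" (pixels), "xyz" and "rotation" of the camera in the world. Camera axes: x right, y up, looking along -z (the intrinsics and any distortion apply to the point x, -y, -z); pixel columns grow to the right and rows downward; lengths in m; the calibration is good to about 2 mm. A picture is of the moment at which its call begins: read the wrist's pose just before it. camera_model takes no time and is no camera call; for the wrist camera it gives the pose at the moment of the call.
A pose or a line that the arm cannot do raises ctrl.PlanningError and nothing moves.
- job.hand_in(): hands the job in, once; it reports no verdict.
Trained networks look in the newest picture that a camera, given by its name, has taken for a name from the list of things; names that differ only in an ending like _2 or _b are one class to them, and where a whole thing is asked for, a point or a joint stands for the part that bears it (a point fixed in the world has none). Each returns a list of dicts, best first, with "conf" (0 to 1); they miss things now and then, are a little off and sometimes report something else, mostly with a low value. They report only what shows in the picture. A call takes as long as a camera call.
- eyes.look_for(target, camera): "xy" ([column, row] in pixels, amid what is visible of it).
The state is a dict: "time_s": time; "joint_positions": joint angles; "joint_vel": joint speeds; "tau": joint torques, N m; "tool_pos": TCP position; "orientation": TCP orientation; "wrist_force": force on the tool from outside, world axes, zero at the start; "wrist_torque": the same for the moment, N m; "finger_gap": opening from 0.0 (shut) to 1.0 (fully open).
Only numpy, scipy, OpenCV 4.12 (cv2) and the standard library are available. Lean on these libraries where they do the work, as an engineer would, in place of code of your own. Each camera call takes 0.05 s, during which the arm holds its last target.

## Working session

There is one attempt and no reset: what is moved stays moved. The work goes in short steps, each a Python script; the robot and the scene stay as the last script left them, time stands still between calls to the robot, and variables do not carry over. Pictures are saved under pics/ and viewed, and the job is handed in when it is done.

```bash
mkdir -p pics; python3 - <<'E'
from bench import ctrl,planner,eyes,job
import cv2
for n in ["scene","side","wrist"]:
    im=eyes.read_camera(n); cv2.imwrite(f"pics/{n}0.png",im[:,:,::-1])
    m=eyes.camera_model(n); print(n,m)
    for t in ["place_1","caddy"]:
        print(t,[(d["xy"],round(d["conf"],2)) for d in eyes.look_for(t,n)])
s=ctrl.get_state();print(s,ctrl.grasp_offset)
E
```

```text
scene {'fx': 587.2929902745306, 'fy': 587.2929902745306, 'cx': 318.6682051078741, 'cy': 228.2499268057618, 'xyz': array([-0.25453035,  0.73331497,  0.56485492]), 'rotation': array([[-6.36128705e-01,  3.39194765e-01, -6.93027548e-01],
       [-7.71582924e-01, -2.79357783e-01,  5.71505923e-01],
       [ 2.49177668e-04,  8.98279545e-01,  4.39424393e-01]])}
place_1 [([388.2, 207.8], 0.67), ([276.8, 249.4], 0.61)]
caddy [([276.8, 246.0], 0.78)]
side {'fx': 497.15762761023893, 'fy': 497.15762761023893, 'cx': 323.4144854224686, 'cy': 244.86991029189974, 'xyz': array([ 1.01851254, -0.27771129,  0.82053728]), 'rotation': array([[ 0.57583844, -0.62461853,  0.52750524],
       [ 0.81755814,  0.43760019, -0.3743057 ],
       [ 0.00296188,  0.64680581,  0.76264898]])}
place_1 [([341.4, 312.7], 0.95)]
caddy [([335.7, 315.3], 0.79)]
wrist {'fx': 415.1750831065125, 'fy': 415.1750831065125, 'cx': 315.77003494208435, 'cy': 245.87727784648354, 'xyz': array([0.20939996, 0.59347097, 0.3744071 ]), 'rotation': array([[ 4.37072818e-01, -8.62168118e-01, -2.56190335e-01],
       [ 8.99425991e-01,  4.18812696e
[... 238 characters left out ...]
  -6.46317389]), 'joint_vel': array([-0.05711816, -0.05844039,  0.04724012,  0.00238195, -0.00457325,
        0.0511838 , -0.00297345]), 'tau': array([-7.08595344e-04, -9.26152468e+01,  1.97638504e+00, -3.69984877e+01,
        1.78181764e-02,  2.91425808e-03,  3.66190363e-05]), 'tool_pos': array([0.27342973, 0.56195137, 0.20254512]), 'orientation': array([[-8.99198736e-01,  4.37540431e-01, -6.09690028e-05],
       [ 4.37540436e-01,  8.99198728e-01, -1.22931448e-04],
       [ 1.03577111e-06, -1.37216206e-04, -9.99999991e-01]]), 'wrist_force': array([-0.58702961, -0.46944523,  0.41961084]), 'wrist_torque': array([-0.01306183,  0.02441924,  0.02565692]), 'finger_gap': 1.0015759532947486} 0.0187
```

View pics/scene0.png

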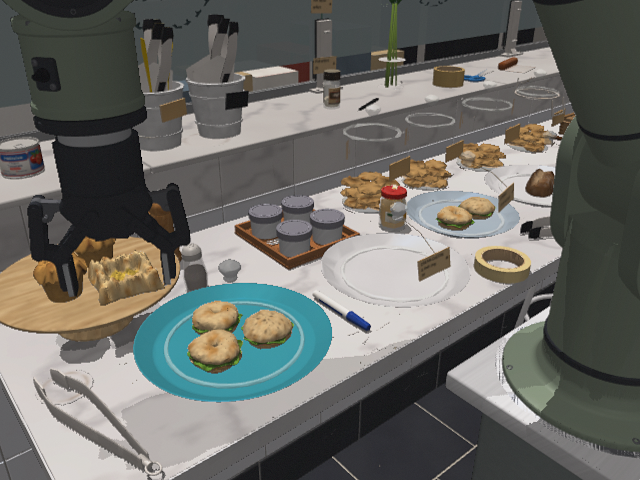

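View pics/side0.png

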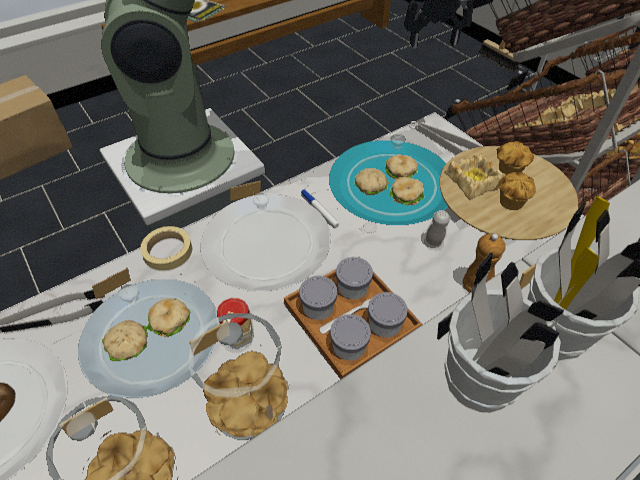

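```bash
python3 - <<'E'
import cv2
a=cv2.imread("pics/scene0.png")[185:275,225:365]; b=cv2.imread("pics/side0.png")[245:380,275:425]
cv2.imwrite("pics/sc_crop.png",cv2.resize(a,None,fx=5,fy=5,interpolation=cv2.INTER_CUBIC))
cv2.imwrite("pics/si_crop.png",cv2.resize(b,None,fx=4,fy=4,interpolation=cv2.INTER_CUBIC))
E
```

```text
(no output)
```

View pics/sc_crop.png

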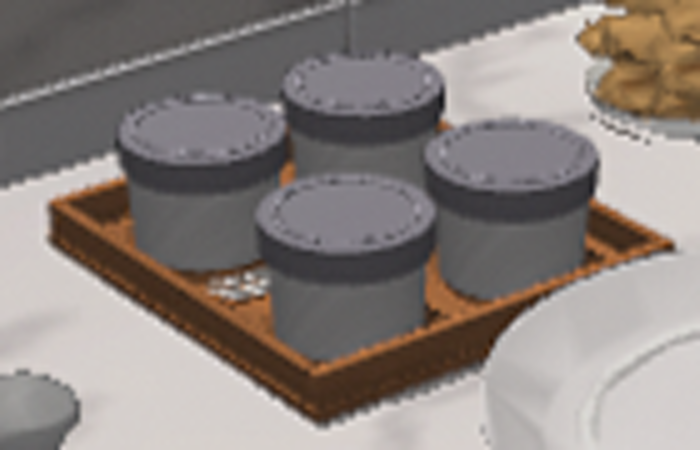

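View pics/si_crop.png

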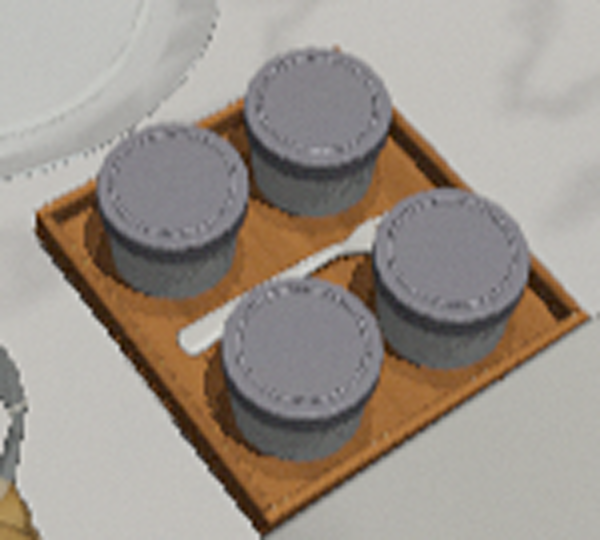

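```bash
cat > geo.py <<'E'
import numpy as np
from bench import eyes
def ray(n,uv,m=None):
    m=m or eyes.camera_model(n)
    d=np.array([(uv[0]-m["cx"])/m["fx"],-(uv[1]-m["cy"])/m["fy"],-1.])
    d=m["rotation"]@d; return np.array(m["xyz"]),d/np.linalg.norm(d)
def tri(r):
    A=0;b=0
    for o,d in r:
        P=np.eye(3)-np.outer(d,d);A=A+P;b=b+P@o
    x=np.linalg.solve(A,b); return x,[np.linalg.norm((np.eye(3)-np.outer(d,d))@(x-o)) for o,d in r]
E
python3 - <<'E'
from geo import *
sc=np.array([(346,212),(512,153),(202,129),(363,83)])/5+[225,185]
si=np.array([(318,108),(172,187),(451,254),(303,346)])/4+[275,245]
X=[]
for a,b in zip(sc,si):
    x,e=tri([ray("scene",a),ray("side",b)]);print(x.round(4),np.round(e,4));X.append(x)
X=np.array(X)
print("dists",np.linalg.norm(X[0]-X[2]),np.linalg.norm(X[1]-X[3]),np.linalg.norm(X[0]-X[1]),np.linalg.norm(X[2]-X[3]))
# rigid fit
off=np.array([(-51,42),(-51,-42),(51,42),(51,-42)])/1000
c=X.mean(0); H=off.T@(X[:,:2]-c[:2]); th=np.arctan2(H[0,1]-H[1,0],H[0,0]+H[1,1])
R=np.array([[np.cos(th),-np.sin(th)],[np.sin(th),np.cos(th)]])
print(c,th); print((c[:2]+off@R.T).round(4))
print(np.linalg.norm(c[:2]+off@R.T,axis=1))
for n,uv in [("pepper",(487,262)),("honey",(234,318))]: 
    o,d=ray("side",uv); 
    for z in (0.08,): print(n,o+d*(z-o[2])/d[2])
E
```

```text
[0.5806 0.107  0.0566] [0.0002 0.0002]
[0.579  0.0225 0.058 ] [0.0002 0.0002]
[0.6815 0.1057 0.0569] [0.0003 0.0003]
[0.6801 0.0221 0.0553] [0.0001 0.0001]
dists 0.10094233320615148 0.10114123443392968 0.08452239789393229 0.08364455882820877
[0.63030813 0.06433849 0.05670069] -0.012146155737458812
[[0.5798 0.107 ]
 [0.5788 0.023 ]
 [0.6818 0.1057]
 [0.6808 0.0217]]
[0.58960402 0.57925701 0.68996149 0.68114069]
pepper [0.71953533 0.31572898 0.08      ]
honey [ 0.55331391 -0.13716823  0.08      ]
```

```bash
cat > pr.py <<'E'
from geo import *
from bench import ctrl
R=np.array([[-1.,0,0],[0,1,0],[0,0,-1]])
P={1:(.5798,.107),2:(.5788,.023),3:(.6818,.1057),4:(.6808,.0217)}
def fz(n=3):
    v=[]
    for _ in range(n):
        ctrl.wait(0.02); v.append(ctrl.get_state()["wrist_force"])
    return np.mean(v,0)
def probe(xy,z0=.066,zmin=.045,fmax=3.5,step=.001):
    ctrl.move_straight([*xy,z0],speed=.1); ctrl.wait(.15)
    b=fz(5); z=z0; log=[]
    while z>zmin:
        z-=step; ctrl.move_straight([*xy,z],speed=.02)
        f=fz()-b; zt=ctrl.get_state()["tool_pos"][2]; log.append((round(zt*1000,1),round(f[2],1)))
        if f[2]>fmax: break
    return log
E
python3 - <<'E'
from pr import *
import cv2
ctrl.command_gripper(0.0,f_grip=20)
x,y=P[1]; 
ctrl.move_pose([x-.026,y,.10],R)
s=ctrl.get_state();print(s["time_s"],s["tool_pos"],s["finger_gap"])
im=eyes.read_camera("wrist");cv2.imwrite("pics/w1.png",im[:,:,::-1])
log=probe((x-.026,y))
print(log)
im=eyes.read_camera("side");cv2.imwrite("pics/s1.png",im[:,:,::-1])
print(ctrl.get_state()["time_s"])
E
```

```text
3.1833 [0.55383007 0.10807185 0.10015949] -0.00051659117358578
[(np.float64(65.1), np.float64(0.4)), (np.float64(64.0), np.float64(-0.3)), (np.float64(63.0), np.float64(0.1)), (np.float64(62.0), np.float64(0.5)), (np.float64(61.0), np.float64(-0.4)), (np.float64(60.0), np.float64(-0.1)), (np.float64(59.0), np.float64(0.1)), (np.float64(58.0), np.float64(-0.1)), (np.float64(57.0), np.float64(0.2)), (np.float64(56.0), np.float64(-0.1)), (np.float64(55.0), np.float64(-0.3)), (np.float64(54.0), np.float64(0.5)), (np.float64(53.0), np.float64(0.5)), (np.float64(52.0), np.float64(0.3)), (np.float64(51.0), np.float64(0.1)), (np.float64(50.0), np.float64(-0.5)), (np.float64(48.9), np.float64(0.3)), (np.float64(48.0), np.float64(-0.4)), (np.float64(47.0), np.float64(0.2)), (np.float64(46.0), np.float64(-0.6)), (np.float64(45.0), np.float64(0.0))]
10.3083
```

View pics/w1.png

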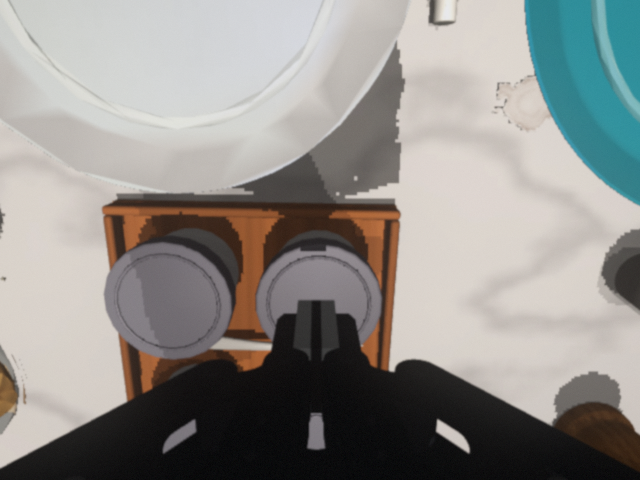

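View pics/s1.png

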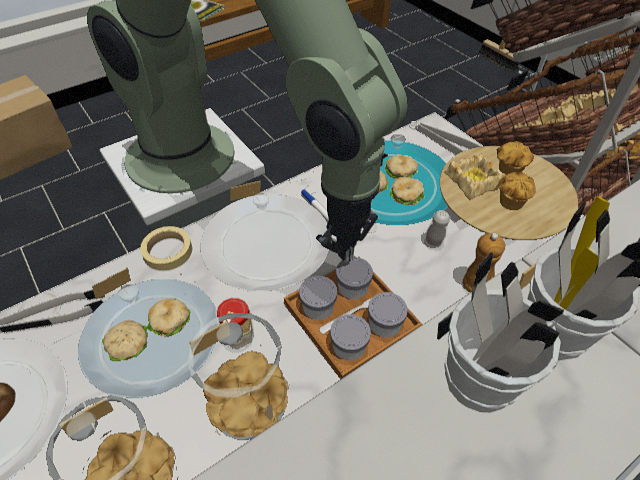

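```bash
python3 - <<'E'
import cv2
from pr import *
b=cv2.imread("pics/s1.png")[220:370,275:425]
cv2.imwrite("pics/s1c.png",cv2.resize(b,None,fx=4,fy=4,interpolation=cv2.INTER_CUBIC))
im=eyes.read_camera("wrist");cv2.imwrite("pics/w2.png",im[:,:,::-1])
im=eyes.read_camera("scene")[160:280,205:365,::-1];cv2.imwrite("pics/c2.png",cv2.resize(im,None,fx=4,fy=4,interpolation=cv2.INTER_CUBIC))
print(ctrl.get_state()["tool_pos"],ctrl.get_state()["wrist_force"])
E
```

```text
[0.55380234 0.10699355 0.04501398] [ 0.59190802  0.27243275 -0.9186266 ]
```

View pics/s1c.png

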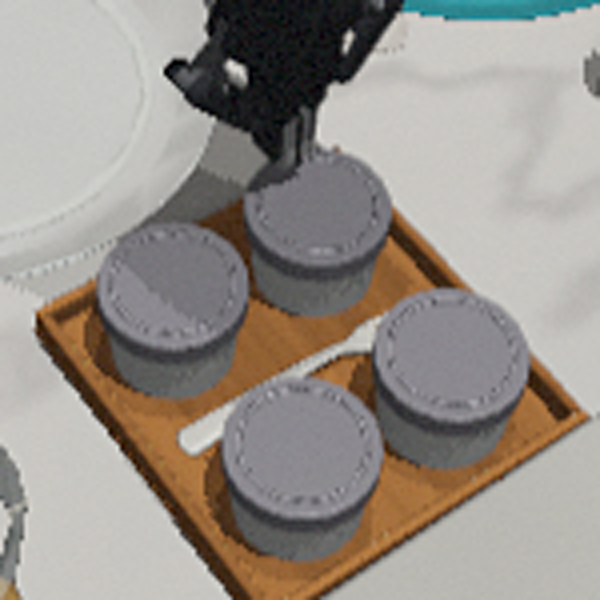

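View pics/w2.png

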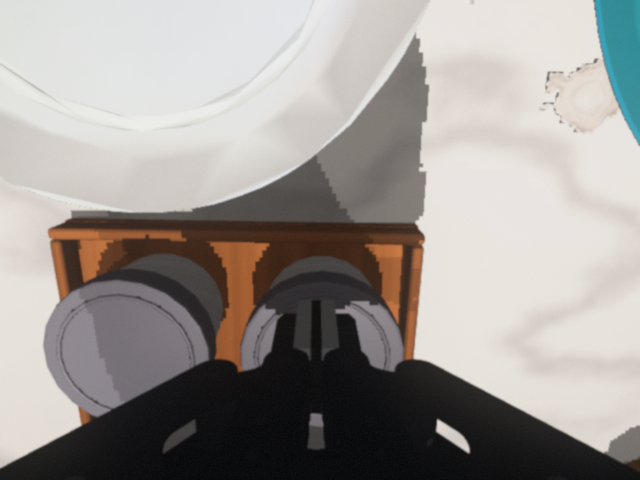

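View pics/c2.png

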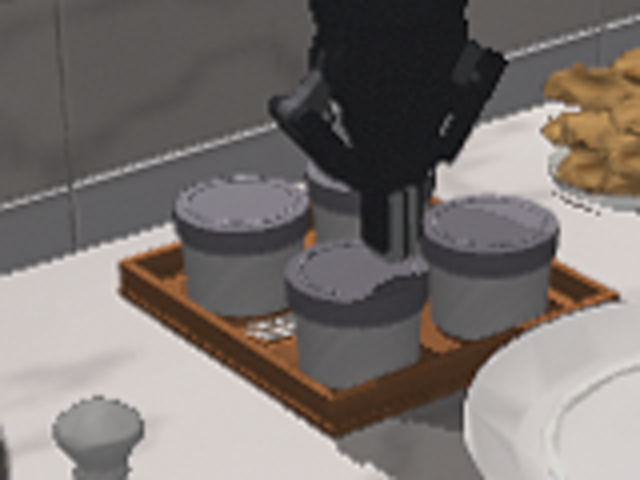

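```bash
python3 - <<'E'
from pr import *
import cv2
t=np.array([0.55380234,0.10699355,0.04501398])
for n,(x0,y0,f,fn) in {"scene":(205,160,4,"c2"),"side":(275,220,4,"s1c"),"wrist":(0,0,1,"w2")}.items():
    m=eyes.camera_model(n)
    im=cv2.imread(f"pics/{fn}.png")
    for p,c in [(t,(0,0,255)),(t+[.011,0,0],(0,255,0)),(t+[-.011,0,0],(255,0,0)),(t+[0,0,.012],(0,255,255))]:
        q=m["rotation"].T@(p-m["xyz"]);u=(m["cx"]-m["fx"]*q[0]/q[2]-x0)*f;v=(m["cy"]+m["fy"]*q[1]/q[2]-y0)*f
        print(n,u,v); cv2.circle(im,(int(u),int(v)),4,c,-1)
    for k in (1,):
        for a in np.linspace(0,6.28,60):
            p=np.array([*P[k],.0567])+.036*np.array([np.cos(a),np.sin(a),0])
            q=m["rotation"].T@(p-m["xyz"]);u=(m["cx"]-m["fx"]*q[0]/q[2]-x0)*f;v=(m["cy"]+m["fy"]*q[1]/q[2]-y0)*f
            cv2.circle(im,(int(u),int(v)),1,(255,0,255),-1)
    cv2.imwrite(f"pics/o_{n}.png",im)
a=cv2.imread("pics/o_scene.png");b=cv2.imread("pics/o_side.png")[:480]
cv2.imwrite("pics/o.png",cv2.resize(np.hstack([a[100:420,200:600],b[80:400,150:550]]),None,fx=1,fy=1))
E
```

```text
scene 391.0059748537067 309.49507404121357
scene 377.1844375696073 301.65992293325337
scene 405.01253466107437 317.43511069109195
scene 390.7179729431555 287.47624136228944
side 284.1546091938817 186.68261891288648
side 297.61558513736713 201.21865325437034
side 270.8520050429388 172.31760469838218
side 285.0799287398788 171.6151805656209
wrist 316.3084917498764 289.3390301376066
wrist 316.2876459948058 311.86494786699825
wrist 316.3300556297335 266.0371069429727
wrist 316.34319154257105 300.39524132397867
```

View pics/o.png

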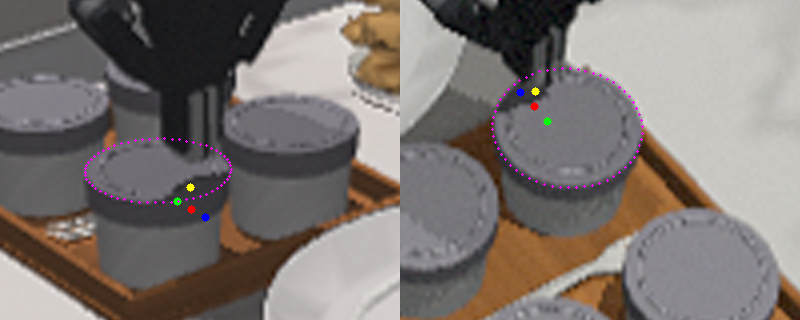

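View pics/o_wrist.png

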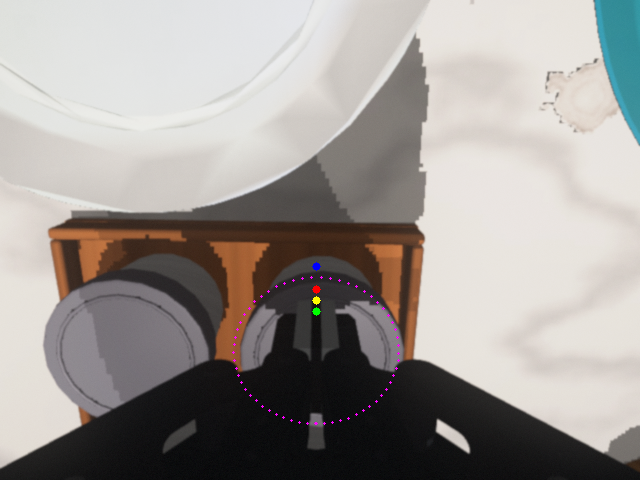

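```bash
python3 - <<'E'
from pr import *
import cv2
x,y=P[1]
b=np.array([-.2,-.2,-.2]); z=.045;log=[]
while z>.020:
    z-=.001
    ctrl.move_straight([x-.026,y,z],speed=.03); f=fz(2); log.append((round(float(ctrl.get_state()["tool_pos"][2])*1000,1),round(float(f[2]),1)))
    if f[2]>3: break
print(log)
for n in("side","scene","wrist"):
    im=eyes.read_camera(n);cv2.imwrite(f"pics/{n}3.png",im[:,:,::-1])
a=cv2.imread("pics/scene3.png")[170:270,225:345];b=cv2.imread("pics/side3.png")[230:330,285:405]
cv2.imwrite("pics/o3.png",cv2.resize(np.hstack([a,b]),(792,330),interpolation=cv2.INTER_CUBIC))
print(ctrl.get_state()["time_s"],ctrl.get_state()["wrist_force"])
E
```

```text
[(44.0, -0.1), (42.9, 0.5), (42.0, 0.5), (41.0, 0.0), (40.0, 0.1), (38.9, -0.2), (38.0, -0.2), (37.0, -0.2), (36.0, -0.4), (35.0, 0.1), (34.0, 0.4), (33.0, 0.1), (31.9, -0.4), (30.9, 0.9), (29.9, -0.4), (29.2, 6.8)]
15.0917 [-1.1621518   0.42507078  7.16387783]
```

View pics/o3.png

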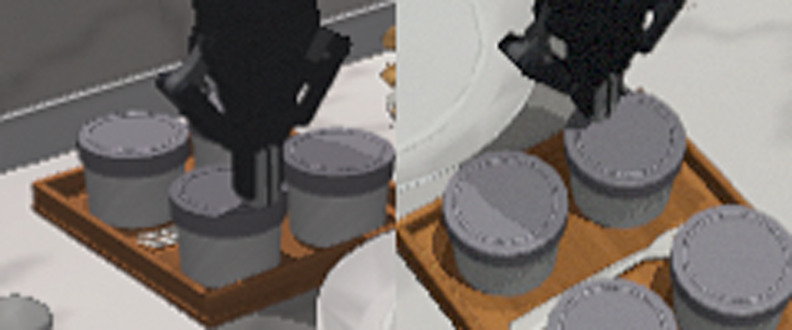

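```bash
cat > p2.py <<'E'
from pr import *
import cv2,sys
def go(k,dx):
    x,y=P[k]; x+=dx
    t=ctrl.get_state()["tool_pos"]
    ctrl.move_straight([t[0],t[1],.046],speed=.1)
    ctrl.move_straight([x,y,.046],speed=.12)
    ctrl.move_straight([x,y,.035],speed=.06); ctrl.wait(.1)
    b=fz(4)[2]; z=.035; log=[]
    while z>.022:
        z-=.001; ctrl.move_straight([x,y,z],speed=.03); f=fz(2)[2]-b
        log.append((round(float(ctrl.get_state()["tool_pos"][2])*1000,1),round(float(f),1)))
        if f>3.5: break
    print(k,log,"base",b)
    ims=[]
    for n,(c,r) in {"scene":(225,170),"side":(285,245)}.items():
        im=eyes.read_camera(n)[r:r+120,c:c+140,::-1]; ims.append(im)
    cv2.imwrite(f"pics/p{k}.png",cv2.resize(np.hstack(ims),(784,336),interpolation=cv2.INTER_CUBIC))
    print(ctrl.get_state()["time_s"])
E
python3 -c "
from p2 import *
go(2,-.026)"
```

```text
2 [(34.0, -0.1), (33.0, -0.1), (32.0, -0.2), (31.0, -0.5), (30.2, 6.9)] base 0.1952363830908872
18.275
```

View pics/p2.png

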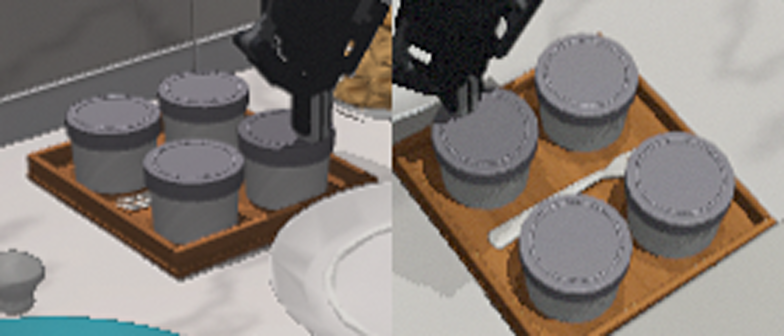

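```bash
python3 -c "
from p2 import *
go(4,.026)"
```

```text
4 [(34.0, 0.4), (32.9, 0.2), (31.9, 0.3), (30.9, 0.1), (30.0, 0.2), (29.0, -0.5), (28.1, 2.2), (27.4, 6.4)] base -0.04402805696988739
22.8833
```

View pics/p4.png

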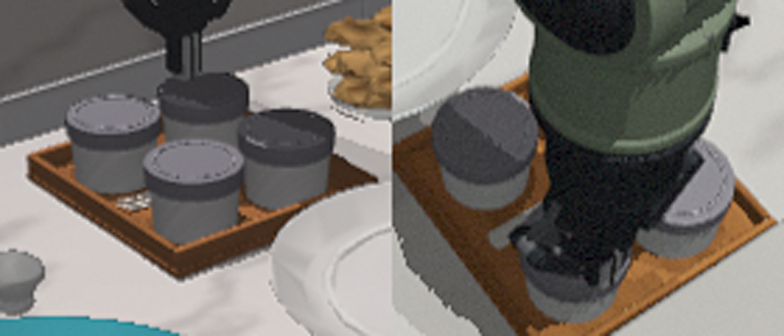

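```bash
python3 -c "
from p2 import *
go(3,.026)"
```

```text
3 [(34.0, -0.1), (33.0, -0.6), (32.0, 0.5), (30.9, -0.5), (29.9, -0.1), (29.0, -0.2), (28.0, 0.9), (27.0, 1.1), (26.1, 1.8), (25.6, 8.3)] base 0.15395269766854036
27.5083
```

View pics/p3.png

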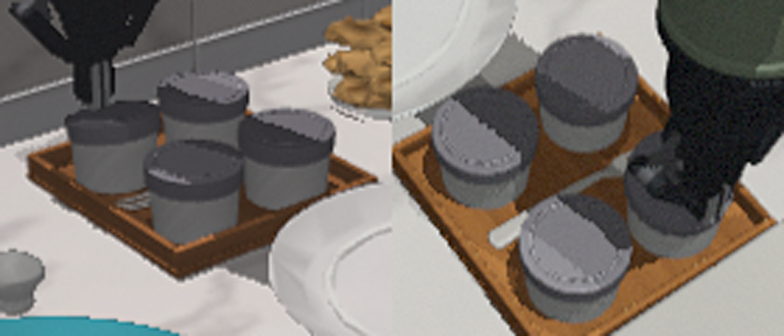

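```bash
python3 - <<'E'
from pr import *
import cv2
x,y=P[3]
ctrl.move_straight([x+.026,y,.046],speed=.1); 
ctrl.wait(.3)
im=eyes.read_camera("scene");cv2.imwrite("pics/pre.png",im[:,:,::-1])
ctrl.move_straight([x,y,.046],speed=.1)
ctrl.move_straight([x,y,.032],speed=.08);ctrl.wait(.1)
b=fz(4); z=.032; log=[]
while z>.016:
    z-=.001; ctrl.move_straight([x,y,z],speed=.03); f=fz(2)-b
    log.append((round(float(ctrl.get_state()["tool_pos"][2])*1000,1),round(float(f[2]),1)))
    if f[2]>28: break
print(log,f)
ctrl.wait(.2)
ctrl.move_straight([x,y,.10],speed=.12)
print(ctrl.get_state()["time_s"])
ims=[]
for n,(c,r) in {"scene":(225,170),"side":(285,245)}.items():
    ims.append(eyes.read_camera(n)[r:r+120,c:c+140,::-1])
cv2.imwrite("pics/post.png",cv2.resize(np.hstack(ims),(784,336),interpolation=cv2.INTER_CUBIC))
E
```

```text
[(31.0, -0.3), (30.0, -0.1), (29.4, 5.9), (28.6, 9.3), (27.7, 10.5), (26.7, 10.6), (25.7, 10.7), (24.8, 10.1), (23.8, 10.7), (23.3, 19.0), (23.1, 30.1)] [-11.66630406  -1.38316373  30.0540732 ]
33.2417
```

View pics/post.png

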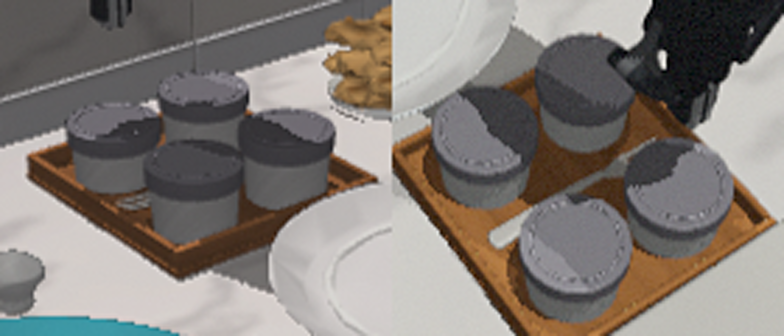

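```bash
python3 -c "
from bench import ctrl,job
print(ctrl.get_state()['wrist_force'],ctrl.get_state()['time_s']);job.hand_in()"
```

```text
[-1.12830369 -0.01541692  0.07340281] 33.3417
the job is handed in; nothing more can be done
```

The loose cover was at place 3 (rear left). I found it by edge presses, pushed it fully home, and handed the job in at about 33 s.

- **Seated covers:** Gentle presses near the edge of places 1, 2 and 4 met firm resistance within about 1 mm. I stopped each at about 6–7 N, well under the 12 N limit.
- **Loose cover:** Place 3 gave way at only 1–2 N for about 3.5 mm before its edge met the rim. That works out to a tilt of roughly 0.14 rad, and the scene picture showed it tipped.
- **Seating it:** Pressed in its middle, it slid down about 6 mm at around 10.5 N. It then hit a hard stop, where force rose to 30 N with only 0.2 mm more travel. I lifted clear afterwards.
- **Last checks:** The final pictures show the four covers looking level and the fork in place. I did not compare positions of the other bystanders. With the arm raised, the wrist showed no vertical load and about 1 N sideways.
- **What disagreed:** The closed fingertips ended about 27 mm short of the reported tool point. My first descent over place 1 therefore ended above the cover without touching it. From then on I found contact by force instead of relying on the reported height.

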